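Rock-test the filing rests and seat the proud plug

ROBOT

A 6-joint arm with a two-finger parallel gripper is mounted at the origin on a cart in front of the work surface, level with it; the furniture and walls round the work are solid. World frame = base frame: x ahead of the robot, y to its left, z up, the work surface at z = 0. Lengths are in m, angles in rad, forces in N, time in s.
With the tool pointing down it reaches from about 0.375 to 0.975 m from the base axis. Payload 3.8 kg.
Tool frame: the origin (TCP) lies at the very end of the fingers, on their centre line; the grasp point (between the pads) lies 19 mm behind it (bot.pinch_z is the distance from the TCP to the grasp point, in m); x points along the fingers, y is the direction in which the jaws open and shut, and the axes are right-handed (so a half turn about x gives the same grasp; the last joint's range is limited). The gripper opens to 85 mm and grips with 20 to 120 N. Pads are 22 mm wide; open, the fingers measure 114 mm over their backs; the gripper's body (76 mm by 85 mm) begins 54 mm behind the grasp point. The pads swing forward as they close: fully open they stand 13 mm farther back than shut.
Start: joints at [-1.149, 0.264, 1.604, -0, 1.274, -0.037], TCP at [0.299, -0.605, 0.231] pointing down, gripper open.
Joint ranges: [-2.63, 2.63], [-0.94, 2.18], [0.31, 2.57], [-1.31, 4.45], [0, 2.66], [-2.55, 2.55]. Speed limits (rad/s): [2.57, 2.57, 3.14, 3.14, 3.14, 3.14].

INTERFACE

Orientations are given as a rotation vector (axis times angle).
In Python, from workcell import monitor, imaging, finish_job, bot gives the robot as it stands.
- The arm moves only by the tool jog_arm, never from a script. Its argument "rows" is a list of rows, each a list of 7 numbers: the shift along the tool's x, y, z in m, then the turn, a rotation vector about the tool's x, y, z in rad, then the opening in per cent of the stroke, from 0 (shut) to 100 (fully open). A call has 1 to 20 rows; each row is the pose to reach, as a shift and turn from the pose measured when the call began, along the tool's axes at that moment; what a row does not reach only later rows make up. A row lasts 1/10 s, in which the tool goes at most 50 mm and 8.59 degrees, less where a joint would pass 70% of its speed; a pose out of reach is approached as far as the arm can. A call with a gripper value outside its range is refused whole. The fingers move at their own pace and stop on an object; "force" is the grip in N (left out, the last holds). Time passes only in rows, so rows that repeat a pose let the fingers close. It gives the time, the measured TCP pose, the force and the opening at its end, in the units of the state.
- monitor.read_state(): the state, without advancing time (a new reading comes with each control period).
- imaging.read_camera(name): name is "scene" or "side" or "wrist"; returns the picture (384x512x3 uint8, blue, green, red); there is no depth.
- imaging.camera_params(name): a dict with "fx", "fy", "cx", "cy" (pixels), "k1" (the pictures are not rectified: a ray, as slopes to the right and down, at radius r is drawn at 1 + k1 r^2 times it, then the intrinsics apply), "T" (4x4, takes a point from camera to world coordinates); the wrist camera has in their place "T_tool_cam" (4x4, takes a point from camera to tool coordinates, whose origin is the TCP and whose axes are the tool frame's). Camera axes: x right, y down, z forward; pixel columns grow to the right and rows downward; lengths in m; the calibration is good to about 2 mm. A picture is of the moment at which its call begins: read the wrist's pose just before it. camera_params takes no time and is no camera call.
- finish_job(): hands the job in, once; it reports no verdict.
The state is a dict: "time": time; "q": joint angles; "joint_vel": joint speeds; "joint_torque": joint torques, N m; "tool_pos": TCP position; "tcp_rot": TCP orientation; "wrist_force": force on the tool from outside, world axes, zero at the start; "torque": the same for the moment, N m; "width": opening from 0.0 (shut) to 1.0 (fully open).
Only numpy, scipy, OpenCV 4.12 (cv2) and the standard library are available. Lean on these libraries where they do the work, as an engineer would, in place of code of your own. Each camera call takes 0.05 s, during which the arm holds its last target. There are 200 camera calls.

TASK

One of the two grey filing rests has its middle plug standing proud of its end pads. Find it with the straightedge: set the straightedge down lightly along the middle of a rest and let go, press its left end and then its right end onto the pads to see whether it rocks (if it does not, try the other rest), and, on the rest where it rocks, afterwards press down firmly on the middle of the straightedge, never hammering or forcing it, until the plug is level with the pads. Leave the straightedge lying there, flat and no longer rocking, and leave the other things on the bench alone.

Things in the scene. Friction and masses are not known exactly. Their poses are not given: they have to be found in the camera images.
- rest_1: One of two like-looking filing rests screwed to the bench, which trade places; let in to differing depths. Grey body 52 (x) x 196 (y) mm, top 26 mm above the origin; at each end a steel pad 44 x 24 mm, centred 80 mm from the middle along y, top 36 mm above the origin; mid plug in a brass bush. Neither name nor place tells whose plug is proud. Origin: on its axis, 0 to 8 mm above the bench; z up, +y end is the left one seen from the robot
- rest_2: One of two like-looking filing rests screwed to the bench, which trade places; let in to differing depths. Grey body 52 (x) x 196 (y) mm, top 26 mm above the origin; at each end a steel pad 44 x 24 mm, centred 80 mm from the middle along y, top 36 mm above the origin; mid plug in a brass bush. Neither name nor place tells whose plug is proud. Origin: on its axis, 0 to 8 mm above the bench; z up, +y end is the left one seen from the robot
- rest_1_face (a point): Middle of this rest's face, 36 to 44 mm above the bench, level with the pad tops, on the axis of the flat-topped 16 mm plug. On one rest the plug is fixed level with the pads; on the other it stands 3 to 5 mm proud, held by friction: it slides down when pressed with more than about 8 N and stays where it is left (own stop 1.5 mm below the pads)
- rest_2_face (a point): Middle of this rest's face, 36 to 44 mm above the bench, level with the pad tops, on the axis of the flat-topped 16 mm plug. On one rest the plug is fixed level with the pads; on the other it stands 3 to 5 mm proud, held by friction: it slides down when pressed with more than about 8 N and stays where it is left (own stop 1.5 mm below the pads)
- straightedge: Loose aluminium straightedge, about 180 g: flat bar 28 (x) x 220 (y) x 8 mm, an upright red grip on its middle, 13 (x) x 60 (y) mm, from 8 to 32 mm above the underside. Starts flat on the bench in front of the rests. Origin: centre of underside; y along its length, z up. More than 40 N against a rest spoils it; over 8 N on its middle before the ends are tried drives the plug and ruins the test
- edge_grip (a point): centre of the straightedge's length and width, 16 mm above its underside, inside the red grip (grasp across x, 13 mm wide)
- edge_end_a (a point): black dot on top of the bar, 90 mm from the middle along its +y, 8 mm above the underside: where to press that end. On a proud plug the straightedge lies level or drops to one side; pressing an end tips it until that end meets the pad (3 to 5 mm below level) and the other end rises as much. On a level rest it stays still
- edge_end_b (a point): black dot on top of the bar, 90 mm from the middle along its -y, 8 mm above the underside: where to press that end
- dish (a point): white porcelain borax dish, 72 mm across, 18 mm high; this point is its centre; bystander, to be left alone
- tin (a point): round solder tin, 57 mm across, 28 mm high; this point is its centre; bystander, to be left alone
- emery (a point): flat grey emery stick, 210 mm long, 21 mm wide; this point is its centre; bystander, to be left alone
- charcoal (a point): black charcoal block 64 x 117 x 30 mm; this point is its centre; bystander, to be left alone
- file_red (a point): needle file with red handle, 173 mm long; this point is its centre; bystander, to be left alone
- file_blue (a point): needle file with blue handle, 173 mm long; this point is its centre; bystander, to be left alone

How it is judged:
By the outcome, as a careful person would: the job done as asked, in the order asked, and still so for the second after the job is handed in, with the robot touching nothing.
It also fails if it takes over 72 s, if anything falls off the work surface, if the arm or the gripper's body presses on something with over 40 N, if the wrist force passes 120 N, or if a joint passes its speed limit or range.

## Working session

There is one attempt and no reset: what is moved stays moved. The work goes in short steps, Python scripts to look and compute and a tool call to move; the robot and the scene stay as the last step left them, time stands still between calls to the robot, and variables do not carry over. Pictures are saved under pics/ and viewed, about 8 in all and at most 12, crops included, and the job is handed in when it is done.

Besides the shell and the picture viewer there is one more tool, called after "Request:" as name(argument=value, ...), one argument or row to a line, values as JSON. jog_arm: Moves the arm, as the interface text tells. Its arguments: {"type":"object","properties":{"rows":{"type":"array","items":{"type":"array","items":{"type":"number"}}},"force":{"type":"number"}},"required":["rows"]}

```bash
ls; mkdir -p pics; cat > h.py <<'E'
import numpy as np, cv2
from scipy.spatial.transform import Rotation as R
from workcell import monitor, imaging, finish_job, bot
def tool():
    s=monitor.read_state(); T=np.eye(4); T[:3,:3]=R.from_rotvec(s['tcp_rot']).as_matrix(); T[:3,3]=s['tool_pos']; return T,s
def snap(n):
    T,s=tool(); im=imaging.read_camera(n); p=imaging.camera_params(n)
    C=T@np.array(p['T_tool_cam']) if n=='wrist' else np.array(p['T'])
    return im,p,C
def ray(p,C,u,v):
    x=(u-p['cx'])/p['fx']; y=(v-p['cy'])/p['fy']; a,b=x,y
    for _ in range(20):
        f=1+p['k1']*(a*a+b*b); a,b=x/f,y/f
    return C[:3,3],C[:3,:3]@np.array([a,b,1])
def onz(p,C,u,v,z):
    o,d=ray(p,C,u,v); return o+d*(z-o[2])/d[2]
def proj(p,C,X):
    c=np.linalg.inv(C)@np.append(X,1); a,b=c[0]/c[2],c[1]/c[2]; f=1+p['k1']*(a*a+b*b)
    return p['fx']*a*f+p['cx'],p['fy']*b*f+p['cy']
E
python3 - <<'E'
from h import *
for n in('scene','side'):
    im,p,C=snap(n); cv2.imwrite(f'pics/{n}0.png',im); print(n,p['fx'],p['k1'],C.round(3).tolist())
print(monitor.read_state())
E
```

```text
pics
scene 442.2720447990945 0.04940016854531174 [[-0.491, -0.633, 0.598, -0.117], [-0.871, 0.341, -0.355, 0.525], [0.021, -0.695, -0.719, 0.842], [0.0, 0.0, 0.0, 1.0]]
side 375.23999954779407 -0.12742423215764712 [[1.0, -0.008, -0.023, 0.545], [0.01, -0.703, 0.711, -0.473], [-0.022, -0.711, -0.703, 0.646], [0.0, 0.0, 0.0, 1.0]]
{'time': 0.1, 'q': array([-1.14888587e+00,  2.64699827e-01,  1.60521460e+00, -3.17358647e-05,
        1.27369855e+00, -3.69074561e-02]), 'joint_vel': array([ 0.00157602, -0.00023026, -0.00141154,  0.00017959,  0.00038576,
       -0.00017119]), 'joint_torque': array([ 6.64578674e-04, -5.16704750e+01, -3.68590629e+01,  1.32606638e-05,
        6.25569199e-03, -3.93757875e-05]), 'tool_pos': array([ 0.29866884, -0.60460589,  0.23008402]), 'tcp_rot': array([ 1.9667549 ,  0.46138155, -1.96759586]), 'wrist_force': array([ 0.66319267, -0.37396554, -0.33354999]), 'torque': array([-0.03066255, -0.03849672, -0.03841917]), 'width': 0.9991144244991546}
```

View pics/scene0.png

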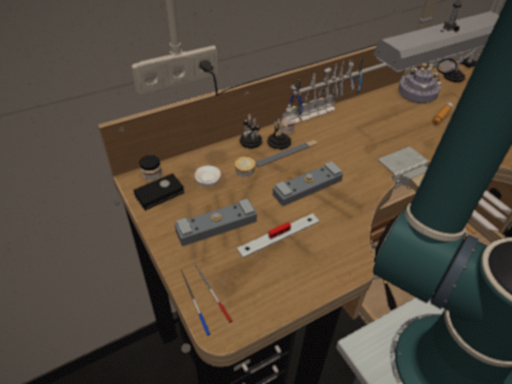

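View pics/side0.png

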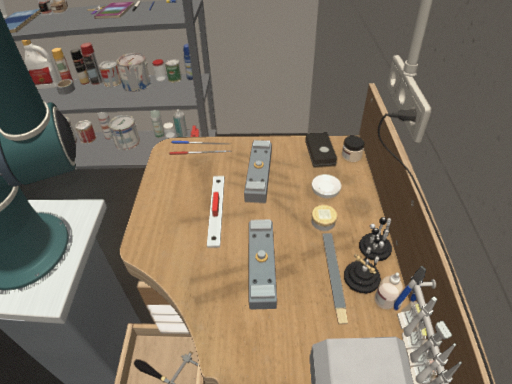

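The scene view shows the straightedge (red grip near 279,230), with rests around plugs (216,218) and (308,178). In the side view the grip is at (215,203) and the plugs at (259,165) and (262,256).

```bash
cat > m.py <<'E'
from h import *
V={n:snap(n) for n in('scene','side')}
def tri(a,b):
    (o1,d1),(o2,d2)=ray(*V['scene'][1:],*a),ray(*V['side'][1:],*b)
    t=np.linalg.lstsq(np.c_[d1,-d2],o2-o1,rcond=None)[0]; A=o1+d1*t[0];B=o2+d2*t[1]
    return ((A+B)/2).round(4),round(np.linalg.norm(A-B),4)
print('L',tri((216,218),(259,165)),'R',tri((308,178),(262,256)))
reg={'scene':(235,210,325,258),'side':(200,170,232,252)}
for n,(im,p,C) in V.items():
    x0,y0,x1,y1=reg[n]; c=im[y0:y1,x0:x1].astype(int)
    red=(c[...,2]>c[...,1]+70)&(c[...,2]>c[...,0]+70)&(c[...,1]<90)
    wh=((c.min(2)>150)&(np.ptp(c,axis=2)<40)).astype(np.uint8)
    k=cv2.findContours(wh,cv2.RETR_EXTERNAL,cv2.CHAIN_APPROX_NONE)[0]
    pts=np.vstack([q[:,0] for q in k if len(q)>15])+[x0,y0]
    W=np.array([onz(p,C,u,v,.008)[:2] for u,v in pts])
    r=cv2.minAreaRect((W*1000).astype(np.float32)); 
    ys,xs=np.nonzero(red); print(n,'bar',r,'grip',onz(p,C,xs.mean()+x0,ys.mean()+y0,.022).round(4))
    x0,y0,x1,y1=(160,160,350,250) if n=='scene' else (240,135,280,310)
    cv2.imwrite(f'pics/{n}_z.png',cv2.resize(im[y0:y1,x0:x1],None,fx=4 if n=='scene' else 3.4,fy=4 if n=='scene' else 3.4,interpolation=cv2.INTER_CUBIC))
a=cv2.imread('pics/scene_z.png');print(a.shape)
E
python3 m.py
```

```text
L (array([0.5327, 0.2417, 0.0313]), np.float64(0.0008)) R (array([ 0.5408, -0.0347,  0.0322]), np.float64(0.0019))
scene bar ((433.2684326171875, 121.71500396728516), (24.44920539855957, 215.40826416015625), 1.439623236656189) grip [0.4375 0.12   0.022 ]
side bar ((432.3725891113281, 118.48918914794922), (28.608247756958008, 220.4630889892578), 1.8460434675216675) grip [0.4323 0.1179 0.022 ]
(360, 760, 3)
```

View pics/scene_z.png

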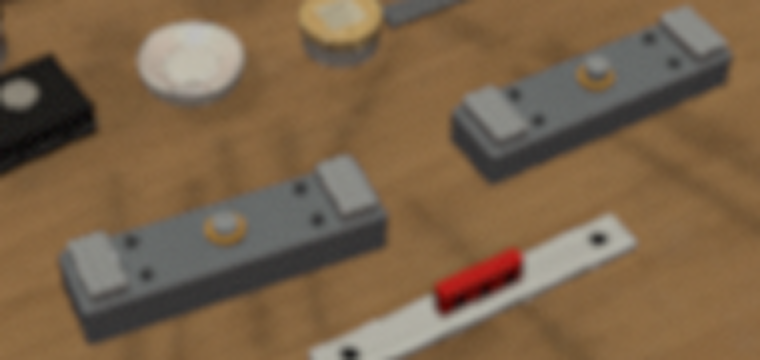

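```bash
cat >> h.py <<'E'
def want(yaw,flip=1):
    # tool x down, tool y along bar's x axis (flip sign)
    c,s=np.cos(yaw),np.sin(yaw); x=np.array([0,0,-1.]); y=flip*np.array([c,s,0]); return np.c_[x,y,np.cross(x,y)]
def delta(pos,yaw,flip=1):
    T,_=tool(); return np.round(T[:3,:3].T@(np.array(pos)-T[:3,3]),4),np.round(R.from_matrix(T[:3,:3].T@want(yaw,flip)).as_rotvec(),4)
E
python3 - <<'E'
from h import *
T,s=tool(); print(T.round(3)); print(imaging.camera_params('wrist'))
for f in(1,-1): print(f,delta((.433,.119,.22),np.radians(1.6),f))
E
```

```text
[[-0.001  0.443 -0.897  0.299]
 [ 0.001 -0.897 -0.443 -0.605]
 [-1.    -0.001 -0.     0.23 ]
 [ 0.     0.     0.     1.   ]]
{'fx': 277.1149758330566, 'fy': 277.1149758330566, 'cx': 256.66324050074223, 'cy': 199.8234015461978, 'k1': -0.04611755773880523, 'T_tool_cam': array([[ 1.24935560e-03, -3.26651359e-01,  9.45144078e-01,
        -1.42126585e-01],
       [ 9.99998986e-01, -2.38377491e-04, -1.40425221e-03,
        -5.29800942e-04],
       [ 6.84001967e-04,  9.45144874e-01,  3.26650730e-01,
        -8.41632091e-02],
       [ 0.00000000e+00,  0.00000000e+00,  0.00000000e+00,
         1.00000000e+00]])}
1 (array([ 0.0113, -0.5895, -0.4409]), array([-1.1399e+00, -9.0000e-04,  1.3000e-03]))
-1 (array([ 0.0113, -0.5895, -0.4409]), array([2.0016e+00, 1.5000e-03, 1.0000e-03]))
```

Request:
jog_arm(
  rows=[
    [0.011,-0.59,-0.441,-1.14,0,0.001,40],
    [0.011,-0.59,-0.441,-1.14,0,0.001,40],
    [0.011,-0.59,-0.441,-1.14,0,0.001,40],
    [0.011,-0.59,-0.441,-1.14,0,0.001,40],
    [0.011,-0.59,-0.441,-1.14,0,0.001,40],
    [0.011,-0.59,-0.441,-1.14,0,0.001,40],
    [0.011,-0.59,-0.441,-1.14,0,0.001,40],
    [0.011,-0.59,-0.441,-1.14,0,0.001,40],
    [0.011,-0.59,-0.441,-1.14,0,0.001,40],
    [0.011,-0.59,-0.441,-1.14,0,0.001,40],
    [0.011,-0.59,-0.441,-1.14,0,0.001,40],
    [0.011,-0.59,-0.441,-1.14,0,0.001,40],
    [0.011,-0.59,-0.441,-1.14,0,0.001,40],
    [0.011,-0.59,-0.441,-1.14,0,0.001,40],
    [0.011,-0.59,-0.441,-1.14,0,0.001,40],
    [0.011,-0.59,-0.441,-1.14,0,0.001,40],
    [0.011,-0.59,-0.441,-1.14,0,0.001,40],
    [0.011,-0.59,-0.441,-1.14,0,0.001,40],
    [0.011,-0.59,-0.441,-1.14,0,0.001,40],
    [0.011,-0.59,-0.441,-1.14,0,0.001,40],
  ],
  force=40,
)

```text
time: 2.2
tool_pos: [0.4328, 0.1184, 0.2203]
tcp_rot: [1.191, 1.222, -1.19]
wrist_force: [-0.6, -0.6, 0.1]
width: 0.401
```

```bash
python3 - <<'E'
from h import *
im,p,C=snap('wrist'); cv2.imwrite('pics/w1.png',im); print(tool()[1])
for X in ([.433,.119,.03],[.541,-.035,.035],[.533,.242,.035]): print(np.round(proj(p,C,X)))
E
```

```text
{'time': 2.25, 'q': array([ 2.11195703e-01, -1.68848730e-01,  2.07644533e+00,  7.13338335e-04,
        1.23339498e+00,  1.84928070e-01]), 'joint_vel': array([ 0.00611   ,  0.00261468, -0.00304878,  0.00041426,  0.00032952,
        0.00105011]), 'joint_torque': array([ 7.13259936e-02, -2.67755288e+01, -3.62630832e+01,  7.77086942e-03,
       -2.33364954e-04, -2.15588399e-03]), 'tool_pos': array([0.43287007, 0.11850941, 0.22038614]), 'tcp_rot': array([ 1.19079254,  1.22163093, -1.18930313]), 'wrist_force': array([-0.63583835,  0.15810517,  0.19978004]), 'torque': array([0.01869825, 0.00827451, 0.00266915]), 'width': 0.3987610347988819}
[257. 177.]
[331. 286.]
[352.  71.]
```

View pics/w1.png

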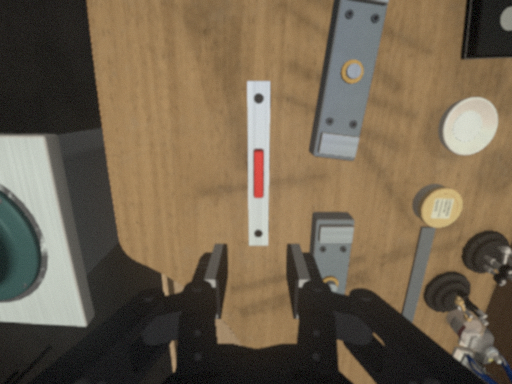

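The wrist view shows the bar with black dots near (258,98) and (258,234) and the grip at (258,173). The left rest plug is at (353,71) and the right rest pad at (336,233).

```bash
cat > w.py <<'E'
from h import *
im,p,C=snap('wrist')
c=im.astype(int); x0,y0,x1,y1=235,70,285,255
r=np.zeros(im.shape[:2],bool); r[y0:y1,x0:x1]=1
red=(c[...,2]>c[...,1]+80)&(c[...,1]<80)&r
wh=((c.min(2)>120)&(np.ptp(c,axis=2)<40)&r).astype(np.uint8)
q=max(cv2.findContours(wh,0,1)[0],key=cv2.contourArea)[:,0]
print('bar',cv2.minAreaRect(np.array([onz(p,C,*a,.008)[:2]*1000 for a in q],np.float32)))
q=max(cv2.findContours(red.astype(np.uint8),0,1)[0],key=cv2.contourArea)[:,0]
print('grip',cv2.minAreaRect(np.array([onz(p,C,*a,.030)[:2]*1000 for a in q],np.float32)))
g=cv2.cvtColor(im,6)
for cx,cy in((258,98),(258,234)):
    s=255-g[cy-6:cy+7,cx-6:cx+7].astype(float); s[s<140]=0; m=cv2.moments(s); print('dot',onz(p,C,cx-6+m['m10']/m['m00'],cy-6+m['m01']/m['m00'],.008).round(4))
E
python3 w.py
```

```text
bar ((434.0144348144531, 122.24799346923828), (29.45705795288086, 218.99720764160156), 1.397397756576538)
grip ((434.65478515625, 122.39231872558594), (8.777557373046875, 56.76274871826172), 1.3433510065078735)
dot [0.4321 0.2113 0.008 ]
dot [0.4364 0.0315 0.008 ]
```

Request:
jog_arm(
  rows=[
    [0.05,0.001,-0.003,0,0,0,40],
    [0.1,0.001,-0.003,0,0,0,40],
    [0.15,0.001,-0.003,0,0,0,40],
    [0.185,0.001,-0.003,0,0,0,40],
    [0.195,0.001,-0.003,0,0,0,40],
    [0.205,0.001,-0.003,0,0,0,40],
    [0.208,0.001,-0.003,0,0,0,40],
    [0.208,0.001,-0.003,0,0,0,40],
    [0.208,0.001,-0.003,0,0,0,10],
    [0.208,0.001,-0.003,0,0,0,5],
    [0.208,0.001,-0.003,0,0,0,0],
    [0.208,0.001,-0.003,0,0,0,0],
    [0.208,0.001,-0.003,0,0,0,0],
    [0.208,0.001,-0.003,0,0,0,0],
    [0.208,0.001,-0.003,0,0,0,0],
  ],
  force=40,
)

```text
time: 3.8
tool_pos: [0.4358, 0.1223, 0.0141]
tcp_rot: [1.193, 1.22, -1.186]
wrist_force: [0.5, -0.1, 6.6]
width: 0.142
```

Request:
jog_arm(
  rows=[
    [-0.02,0,0,0,0,0,0],
    [-0.06,0,0,0,0,0,0],
    [-0.11,0,0,0,0,0,0],
    [-0.13,0,0,0,0,0,0],
    [-0.13,0,0,0,0,0,0],
    [-0.13,0,0,0,0,0,0],
  ],
)

```text
time: 4.4
tool_pos: [0.4346, 0.122, 0.1435]
tcp_rot: [1.192, 1.22, -1.186]
wrist_force: [-0.0, 0.5, -2.2]
width: 0.142
```

```bash
python3 - <<'E'
from h import *
im,p,C=snap('wrist'); cv2.imwrite('pics/w2.png',im); print(tool()[1])
E
```

```text
{'time': 4.45, 'q': array([ 2.17803244e-01, -9.29019379e-02,  2.16153647e+00,  7.38826688e-04,
        1.07187221e+00,  1.91041667e-01]), 'joint_vel': array([ 0.00098684,  0.01883075,  0.01773575, -0.00086508,  0.00199878,
        0.00104558]), 'joint_torque': array([-1.78186372e-03, -3.07867956e+01, -3.62606621e+01,  8.42597474e-04,
       -1.14489666e-01, -1.47624087e-04]), 'tool_pos': array([0.43363128, 0.12170219, 0.14228639]), 'tcp_rot': array([ 1.19079595,  1.22151358, -1.18864074]), 'wrist_force': array([-0.70641554,  0.68440012, -3.15792907]), 'torque': array([-0.05942007, -0.03072704,  0.06371305]), 'width': 0.14094458604809815}
```

View pics/w2.png

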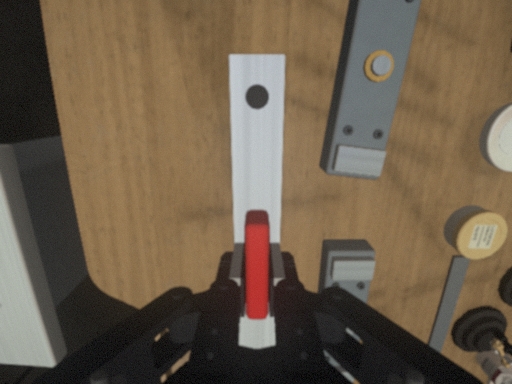

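Grasped; bar hangs straight, centred in the jaws (red grip at 257,265). From the scene view the right rest's plug seems taller, so I'll try that one first and look at it on the way.

Request:
jog_arm(
  rows=[
    [-0.03,0.005,0.03,0,0,0,0],
    [-0.06,0.01,0.07,0,0,0,0],
    [-0.078,0.016,0.11,0,0,0,0],
    [-0.078,0.016,0.12,0,0,0,0],
    [-0.078,0.016,0.12,0,0,0,0],
    [-0.078,0.016,0.12,0,0,0,0],
    [-0.078,0.016,0.12,0,0,0,0],
  ],
)

```text
time: 5.15
tool_pos: [0.4512, 0.0032, 0.218]
tcp_rot: [1.189, 1.226, -1.191]
wrist_force: [0.3, 0.2, -1.5]
width: 0.145
```

```bash
python3 - <<'E'
from h import *
im,p,C=snap('wrist'); cv2.imwrite('pics/w3.png',im); print(tool()[1]['tool_pos'],tool()[1]['wrist_force'])
x0,y0,x1,y1=280,40,400,300
cv2.imwrite('pics/w3z.png',np.hstack([cv2.resize(im[y0:y1,x0:x1],None,fx=2.3,fy=2.3,interpolation=cv2.INTER_CUBIC),im[:,:][:0] if 0 else cv2.resize(im,(512,384))[:0].reshape(0,0,3) if 0 else np.zeros((598,4,3),np.uint8)]))
E
```

```text
[0.45153378 0.00326823 0.21839498] [ 0.55569382 -0.36580825 -1.71080533]
```

View pics/w3.png

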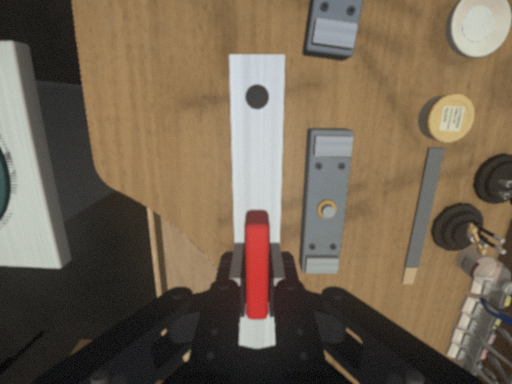

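Wrist view shows the right rest: pads near (333,146) and (321,265), plug (328,210), screws (319,167),(344,167),(310,245),(335,246).

```bash
cat > r.py <<'E'
from h import *
im,p,C=snap('wrist')
V={'wrist':(im,p,C,(312,193,345,225)),'scene':(*snap('scene'),(298,168,318,186)),'side':(*snap('side'),(253,247,272,266))}
A=[];o=[];S=[]
for n,(im_,p_,C_,(x0,y0,x1,y1)) in V.items():
    c=im_[y0:y1,x0:x1].astype(int); m=((c[...,2]-c[...,0]>45)).astype(np.uint8)
    k=max(cv2.findContours(m,0,1)[0],key=len); h=cv2.convexHull(k); M=cv2.moments(h)
    u,v=M['m10']/M['m00']+x0,M['m01']/M['m00']+y0; print(n,u,v,cv2.boundingRect(k))
    oo,d=ray(p_,C_,u,v); d/=np.linalg.norm(d); P=np.eye(3)-np.outer(d,d); S.append((oo,P))
for sel in([0,1],[0,2],[1,2],[0,1,2]):
    X=np.linalg.solve(sum(S[i][1] for i in sel),sum(S[i][1]@S[i][0] for i in sel)); print(sel,X.round(4))
g=cv2.cvtColor(im,6)
W=[]
for cx,cy in((319,167),(344,167),(310,245),(335,246)):
    s=g[cy-5:cy+6,cx-5:cx+6].astype(float); s=np.clip(np.median(s)-15-s,0,None); M=cv2.moments(s)
    W.append(onz(p,C,cx-5+M['m10']/M['m00'],cy-5+M['m01']/M['m00'],.030)); 
W=np.array(W); print(W.round(4),W.mean(0)); a=(W[0]+W[1]-W[2]-W[3]);print('yaw deg',np.degrees(np.arctan2(-a[0],a[1])),np.degrees(np.arctan2(*(W[1]-W[0]+W[3]-W[2])[[1,0]])))
E
python3 r.py
```

```text
wrist 325.2857142857143 207.8231292517007 (5, 7, 19, 18)
scene 304.31538461538463 170.43333333333334 (0, 0, 19, 8)
side 261.08481262327416 256.7140039447732 (2, 6, 13, 9)
[0, 1] [ 0.5265 -0.0107  0.0831]
[0, 2] [ 0.5388 -0.0344  0.0289]
[1, 2] [ 0.5478 -0.037   0.0443]
[0, 1, 2] [ 0.5437 -0.0337  0.0421]
[[ 0.5244  0.0204  0.03  ]
 [ 0.5525  0.021   0.03  ]
 [ 0.5265 -0.0893  0.03  ]
 [ 0.5546 -0.0886  0.03  ]] [ 0.539485   -0.03412352  0.03      ]
yaw deg 1.1062637751751472 1.3164207290509669
```

```bash
python3 - <<'E'
from h import *
print(delta((.5395,-.034,.066),np.radians(1.2)),tool()[0][:3,:3].round(4))
E
```

```text
(array([0.1535, 0.0862, 0.0396]), array([ 0.007 , -0.0011,  0.0002])) [[-2.000e-04  9.996e-01  2.790e-02]
 [ 1.100e-03  2.790e-02 -9.996e-01]
 [-1.000e+00 -2.000e-04 -1.100e-03]]
```

Request:
jog_arm(
  rows=[
    [0.0,0.04,0.02,0.007,-0.001,0,0],
    [0.02,0.086,0.04,0.007,-0.001,0,0],
    [0.06,0.086,0.04,0.007,-0.001,0,0],
    [0.1,0.086,0.04,0.007,-0.001,0,0],
    [0.135,0.086,0.04,0.007,-0.001,0,0],
    [0.15,0.086,0.04,0.007,-0.001,0,0],
    [0.154,0.086,0.04,0.007,-0.001,0,0],
    [0.154,0.086,0.04,0.007,-0.001,0,0],
    [0.154,0.086,0.04,0.007,-0.001,0,0],
    [0.154,0.086,0.04,0.007,-0.001,0,0],
  ],
)

```text
time: 6.35
tool_pos: [0.5413, -0.0345, 0.0678]
tcp_rot: [1.195, 1.216, -1.191]
wrist_force: [0.3, -0.1, -2.2]
width: 0.14
```

```bash
python3 - <<'E'
from h import *
im,p,C=snap('side'); a=im[190:330,200:330]
im2,_,_=snap('scene'); b=im2[140:240,240:370]
cv2.imwrite('pics/s2.png',np.hstack([cv2.resize(a,(390,420),interpolation=2),cv2.resize(b,(400,308),interpolation=2) if 0 else cv2.copyMakeBorder(cv2.resize(b,(400,308),interpolation=2),0,112,0,0,0)]))
print(delta((.5395,-.034,.056),np.radians(1.2)),tool()[1]['tool_pos'],tool()[1]['wrist_force'])
E
```

```text
(array([ 0.0112, -0.0012, -0.0006]), array([ 0.    ,  0.0003, -0.003 ])) [ 0.54066543 -0.03452416  0.06723524] [-0.11324176  0.30199094 -2.28510791]
```

View pics/s2.png

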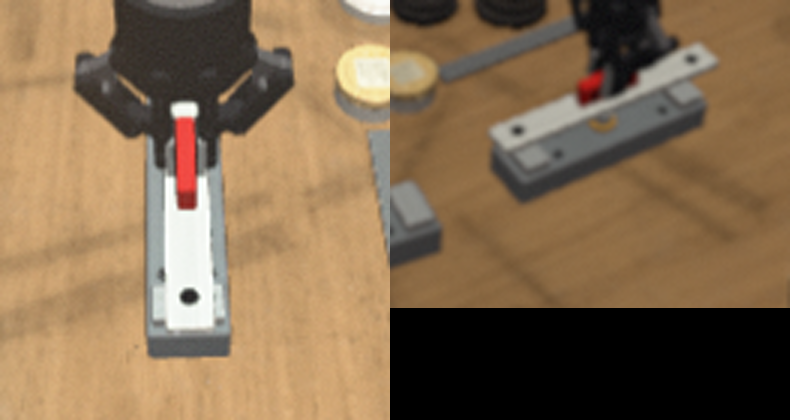

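The bar is aligned over the right rest in both views. I'll lower it gently.

Request:
jog_arm(
  rows=[
    [0.003,-0.001,-0.0005,0,0,-0.003,0],
    [0.005,-0.001,-0.0005,0,0,-0.003,0],
    [0.006,-0.001,-0.0005,0,0,-0.003,0],
    [0.007,-0.001,-0.0005,0,0,-0.003,0],
    [0.007,-0.001,-0.0005,0,0,-0.003,0],
    [0.007,-0.001,-0.0005,0,0,-0.003,0],
  ],
)

```text
time: 7.05
tool_pos: [0.5396, -0.034, 0.0601]
tcp_rot: [1.193, 1.219, -1.194]
wrist_force: [-0.5, -0.3, -2.5]
width: 0.139
```

Request:
jog_arm(
  rows=[
    [0.0005,0,0,0,0,0,0],
    [0.001,0,0,0,0,0,0],
    [0.001,0,0,0,0,0,0],
    [0.001,0,0,0,0,0,0],
  ],
)

```text
time: 7.45
tool_pos: [0.5396, -0.034, 0.0591]
tcp_rot: [1.193, 1.219, -1.194]
wrist_force: [0.2, -1.0, -2.1]
width: 0.144
```

Request:
jog_arm(
  rows=[
    [0.0005,0,0,0,0,0,0],
    [0.001,0,0,0,0,0,0],
    [0.001,0,0,0,0,0,0],
    [0.001,0,0,0,0,0,0],
  ],
)

```text
time: 7.85
tool_pos: [0.5396, -0.034, 0.058]
tcp_rot: [1.193, 1.219, -1.194]
wrist_force: [0.3, -0.6, -2.8]
width: 0.146
```

Request:
jog_arm(
  rows=[
    [0.0005,0,0,0,0,0,0],
    [0.001,0,0,0,0,0,0],
    [0.001,0,0,0,0,0,0],
  ],
)

```text
time: 8.15
tool_pos: [0.5397, -0.034, 0.0574]
tcp_rot: [1.193, 1.219, -1.194]
wrist_force: [-1.8, -0.0, 1.3]
width: 0.142
```

Request:
jog_arm(
  rows=[
    [0.0005,0,0,0,0,0,0],
    [0.0005,0,0,0,0,0,0],
    [0.0005,0,0,0,0,0,0],
  ],
)

```text
time: 8.45
tool_pos: [0.5397, -0.0341, 0.0574]
tcp_rot: [1.193, 1.219, -1.194]
wrist_force: [-3.4, 0.4, 4.4]
width: 0.139
```

Request:
jog_arm(
  rows=[
    [0.0005,0,0,0,0,0,0],
    [0.0005,0,0,0,0,0,0],
    [0.0005,0,0,0,0,0,0],
  ],
)

```text
time: 8.75
tool_pos: [0.5397, -0.0341, 0.0573]
tcp_rot: [1.193, 1.219, -1.194]
wrist_force: [-3.6, 0.1, 5.6]
width: 0.14
```

Contact at TCP z≈0.0575. I'll ease off and let go.

Request:
jog_arm(
  rows=[
    [-0.0005,0,0,0,0,0,0],
    [-0.0005,0,0,0,0,0,0],
    [-0.0005,0,0,0,0,0,18],
    [-0.0005,0,0,0,0,0,24],
    [-0.0005,0,0,0,0,0,30],
    [-0.0005,0,0,0,0,0,36],
    [-0.0005,0,0,0,0,0,40],
    [-0.0005,0,0,0,0,0,40],
  ],
)

```text
time: 9.55
tool_pos: [0.5397, -0.0341, 0.0579]
tcp_rot: [1.193, 1.219, -1.194]
wrist_force: [-0.5, 0.4, 0.4]
width: 0.405
```

Request:
jog_arm(
  rows=[
    [-0.02,0,0,0,0,0,40],
    [-0.06,0,0,0,0,0,40],
    [-0.1,0,0,0,0,0,40],
    [-0.13,0,0,0,0,0,40],
    [-0.13,0,0,0,0,0,40],
    [-0.13,0,0,0,0,0,40],
  ],
)

```text
time: 10.15
tool_pos: [0.5404, -0.0341, 0.1888]
tcp_rot: [1.194, 1.217, -1.193]
wrist_force: [0.1, 0.7, -0.2]
width: 0.4
```

```bash
cat > d.py <<'E'
from h import *
import sys
# dots: triangulate from side + scene + wrist using dark blobs on bright bar
def find(n,guess,r):
    im,p,C=V[n]; g=cv2.cvtColor(im,6).astype(float); u,v=np.round(proj(p,C,guess)).astype(int)
    if not(r<u<512-r and r<v<384-r): return None
    s=g[v-r:v+r+1,u-r:u+r+1]; m=(s<90).astype(np.uint8); k,l,st,c=cv2.connectedComponentsWithStats(m)
    ok=[i for i in range(1,k) if 5<st[i,4]<200 and 0<st[i,0] and 0<st[i,1] and st[i,0]+st[i,2]<2*r+1 and st[i,1]+st[i,3]<2*r+1]
    if not ok: return None
    i=min(ok,key=lambda i:np.hypot(*(c[i]-r))); w=np.where(cv2.dilate((l==i).astype(np.uint8),np.ones((3,3)))>0,np.clip(130-s,0,None),0); M=cv2.moments(w)
    return u-r+M['m10']/M['m00'],v-r+M['m01']/M['m00']
V={n:snap(n) for n in('scene','side','wrist')}
c,yaw=np.array([.5395,-.034,.050]),np.radians(1.2)
P={}
for nm,sg in(('a',1),('b',-1)):
    G=c+sg*.09*np.array([-np.sin(yaw),np.cos(yaw),0]); S={}
    for n in V:
        f=find(n,G,11 if n!='wrist' else 16)
        if f: 
            o,d=ray(*V[n][1:],*f); d/=np.linalg.norm(d); S[n]=(o,np.eye(3)-np.outer(d,d)); print(nm,n,np.round(f,2),'at z=.050:',onz(*V[n][1:],*f,.05).round(4)[:2])
    if len(S)>1:
        X=np.linalg.solve(sum(q[1] for q in S.values()),sum(q[1]@q[0] for q in S.values())); P[nm]=X; print(nm,X.round(4),list(S))
s=tool()[1]; print(s['time'],s['tool_pos'].round(4),s['wrist_force'].round(1))
for n in('scene','side','wrist'): cv2.imwrite(f'pics/last_{n}.png',V[n][0])
E
python3 d.py
```

```text
a side [259.95 216.01] at z=.050: [0.536 0.055]
a wrist [258.08 100.35] at z=.050: [0.5373 0.055 ]
a [0.5366 0.0549 0.0501] ['side', 'wrist']
b side [261.75 291.28] at z=.050: [ 0.5396 -0.1253]
b wrist [257.76 265.31] at z=.050: [ 0.5409 -0.1255]
b [ 0.5402 -0.1254  0.0502] ['side', 'wrist']
10.3 [ 0.5384 -0.0339  0.1859] [ 0.   0.8 -0.5]
```

Both dots at z≈0.050 with the bar lying level. Next I press the left end (a) with closed fingers.

Request:
jog_arm(
  rows=[
    [0.0,-0.001,-0.045,0,0,0,0],
    [0.02,-0.002,-0.09,0,0,0,0],
    [0.06,-0.002,-0.09,0,0,0,0],
    [0.1,-0.002,-0.09,0,0,0,0],
    [0.12,-0.002,-0.09,0,0,0,0],
    [0.126,-0.002,-0.09,0,0,0,0],
    [0.126,-0.002,-0.09,0,0,0,0],
    [0.126,-0.002,-0.09,0,0,0,0],
    [0.126,-0.002,-0.09,0,0,0,0],
    [0.126,-0.002,-0.09,0,0,0,0],
  ],
)

```text
time: 11.3
tool_pos: [0.5355, 0.056, 0.0616]
tcp_rot: [1.194, 1.219, -1.194]
wrist_force: [-0.5, 0.5, 0.6]
width: 0.0
```

Request:
jog_arm(
  rows=[
    [0.002,0,0,0,0,0,0],
    [0.004,0,0,0,0,0,0],
    [0.006,0,0,0,0,0,0],
    [0.007,0,0,0,0,0,0],
    [0.007,0,0,0,0,0,0],
  ],
)

```text
time: 11.8
tool_pos: [0.535, 0.056, 0.0541]
tcp_rot: [1.193, 1.22, -1.195]
wrist_force: [-0.9, 0.0, -0.4]
width: 0.002
```

Request:
jog_arm(
  rows=[
    [0.001,0.002,0,0,0,0,0],
    [0.002,0.002,0,0,0,0,0],
    [0.002,0.002,0,0,0,0,0],
  ],
)

```text
time: 12.1
tool_pos: [0.537, 0.0561, 0.0519]
tcp_rot: [1.193, 1.22, -1.195]
wrist_force: [0.8, 0.2, -0.3]
width: -0.001
```

Request:
jog_arm(
  rows=[
    [0.001,0,0,0,0,0,0],
    [0.002,0,0,0,0,0,0],
    [0.002,0,0,0,0,0,0],
  ],
)

```text
time: 12.4
tool_pos: [0.5369, 0.056, 0.0498]
tcp_rot: [1.193, 1.221, -1.195]
wrist_force: [-0.4, 0.4, 0.6]
width: -0.001
```

Request:
jog_arm(
  rows=[
    [0.001,0,0,0,0,0,0],
    [0.002,0,0,0,0,0,0],
    [0.002,0,0,0,0,0,0],
  ],
)

```text
time: 12.7
tool_pos: [0.5367, 0.0561, 0.0476]
tcp_rot: [1.193, 1.221, -1.196]
wrist_force: [0.5, 0.6, 0.3]
width: 0.004
```

Request:
jog_arm(
  rows=[
    [0.0005,0,0,0,0,0,0],
    [0.001,0,0,0,0,0,0],
    [0.001,0,0,0,0,0,0],
  ],
)

```text
time: 13.0
tool_pos: [0.5368, 0.0561, 0.0469]
tcp_rot: [1.193, 1.221, -1.195]
wrist_force: [-1.1, 1.0, 2.0]
width: -0.002
```

Request:
jog_arm(
  rows=[
    [0.0005,0,0,0,0,0,0],
    [0.001,0,0,0,0,0,0],
    [0.001,0,0,0,0,0,0],
  ],
)

```text
time: 13.3
tool_pos: [0.5369, 0.0561, 0.0468]
tcp_rot: [1.193, 1.221, -1.195]
wrist_force: [-2.6, -0.4, 7.7]
width: 0.005
```

Request:
jog_arm(
  rows=[
    [0.0005,0,0,0,0,0,0],
    [0.001,0,0,0,0,0,0],
    [0.001,0,0,0,0,0,0],
  ],
)

```text
time: 13.6
tool_pos: [0.5369, 0.0561, 0.0467]
tcp_rot: [1.193, 1.221, -1.196]
wrist_force: [-3.3, -0.4, 9.2]
width: 0.001
```

```bash
python3 d.py
```

```text
b side [261.93 289.47] at z=.050: [ 0.5399 -0.1216]
13.75 [0.537  0.0561 0.0467] [-3.2  0.4  9.7]
```

Left end went down to z 0.0467 on its pad and the right end rose ≈4 mm (side dot moved from row 291.3 to 289.5): it rocks. Now the right end.

Request:
jog_arm(
  rows=[
    [-0.01,0,0,0,0,0,0],
    [-0.04,0,0,0,0,0,0],
    [-0.065,0.001,0.02,0,0,0,0],
    [-0.065,0.002,0.07,0,0,0,0],
    [-0.065,0.003,0.12,0,0,0,0],
    [-0.065,0.004,0.17,0,0,0,0],
    [-0.065,0.004,0.18,0,0,0,0],
    [-0.065,0.004,0.18,0,0,0,0],
    [-0.04,0.004,0.18,0,0,0,0],
    [-0.02,0.004,0.18,0,0,0,0],
    [-0.012,0.004,0.18,0,0,0,0],
    [-0.012,0.004,0.18,0,0,0,0],
    [-0.012,0.004,0.18,0,0,0,0],
  ],
)

```text
time: 15.05
tool_pos: [0.5451, -0.1229, 0.0592]
tcp_rot: [1.192, 1.221, -1.194]
wrist_force: [0.6, -0.1, 1.1]
width: -0.001
```

```bash
python3 d.py
```

```text
15.2 [ 0.5458 -0.1237  0.06  ] [-0.2  0.2 -0.1]
```

Request:
jog_arm(
  rows=[
    [0.001,0,0,0,0,0,0],
    [0.002,0,0,0,0,0,0],
    [0.003,0,0,0,0,0,0],
    [0.004,0,0,0,0,0,0],
    [0.004,0,0,0,0,0,0],
  ],
)

```text
time: 15.7
tool_pos: [0.5455, -0.1237, 0.0557]
tcp_rot: [1.193, 1.219, -1.194]
wrist_force: [0.4, 0.1, 0.2]
width: -0.003
```

Request:
jog_arm(
  rows=[
    [0.001,0,0,0,0,0,0],
    [0.002,0,0,0,0,0,0],
    [0.003,0,0,0,0,0,0],
    [0.004,0,0,0,0,0,0],
    [0.004,0,0,0,0,0,0],
  ],
)

```text
time: 16.2
tool_pos: [0.5454, -0.1236, 0.0515]
tcp_rot: [1.193, 1.22, -1.194]
wrist_force: [-0.4, -0.3, 1.1]
width: -0.003
```

Request:
jog_arm(
  rows=[
    [-0.004,0,0,0,0,0,0],
    [-0.005,-0.003,0.001,0,0,0,0],
    [-0.005,-0.005,0.001,0,0,0,0],
    [-0.003,-0.005,0.001,0,0,0,0],
    [-0.001,-0.005,0.001,0,0,0,0],
    [0.001,-0.005,0.001,0,0,0,0],
    [0.002,-0.005,0.001,0,0,0,0],
    [0.003,-0.005,0.001,0,0,0,0],
    [0.003,-0.005,0.001,0,0,0,0],
  ],
)

```text
time: 17.1
tool_pos: [0.5403, -0.1247, 0.0483]
tcp_rot: [1.193, 1.22, -1.195]
wrist_force: [0.0, -0.1, 0.5]
width: -0.0
```

Request:
jog_arm(
  rows=[
    [0.0005,0,0,0,0,0,0],
    [0.001,0,0,0,0,0,0],
    [0.0015,0,0,0,0,0,0],
    [0.0015,0,0,0,0,0,0],
  ],
)

```text
time: 17.5
tool_pos: [0.5405, -0.1248, 0.0471]
tcp_rot: [1.193, 1.22, -1.195]
wrist_force: [-1.4, 0.2, 2.7]
width: -0.003
```

Request:
jog_arm(
  rows=[
    [0.0005,0,0,0,0,0,0],
    [0.001,0,0,0,0,0,0],
    [0.001,0,0,0,0,0,0],
  ],
)

```text
time: 17.8
tool_pos: [0.5405, -0.1248, 0.0469]
tcp_rot: [1.193, 1.22, -1.195]
wrist_force: [-3.0, 0.9, 6.5]
width: -0.004
```

Request:
jog_arm(
  rows=[
    [0.0005,0,0,0,0,0,0],
    [0.001,0,0,0,0,0,0],
    [0.001,0,0,0,0,0,0],
  ],
)

```text
time: 18.1
tool_pos: [0.5406, -0.1248, 0.0468]
tcp_rot: [1.193, 1.22, -1.195]
wrist_force: [-2.9, 0.0, 8.9]
width: 0.002
```

```bash
python3 d.py
```

```text
18.25 [ 0.5406 -0.1248  0.0468] [-3.3  0.8  8.4]
```

Right end also goes down to z 0.0468 on its pad, so the pad face is at ≈0.0388 and the bar rocks here. Lifting to re-measure the bar, then press its middle.

Request:
jog_arm(
  rows=[
    [-0.01,0,0,0,0,0,0],
    [-0.05,0,0,0,0,0,0],
    [-0.1,-0.001,-0.04,0,0,0,0],
    [-0.14,-0.002,-0.09,0,0,0,0],
    [-0.14,-0.002,-0.09,0,0,0,0],
    [-0.14,-0.002,-0.09,0,0,0,0],
    [-0.14,-0.002,-0.09,0,0,0,0],
  ],
)

```text
time: 18.95
tool_pos: [0.5371, -0.0347, 0.1872]
tcp_rot: [1.192, 1.219, -1.193]
wrist_force: [0.0, 0.7, 0.7]
width: -0.001
```

```bash
python3 d.py; python3 -c "
from h import *
print(delta((.5384,-.0352,.085),np.radians(1.2)))"
```

```text
a side [259.94 215.54] at z=.050: [0.5359 0.0563]
a wrist [262.02  98.98] at z=.050: [0.5381 0.0547]
a [0.537  0.0546 0.052 ] ['side', 'wrist']
b side [261.58 291.74] at z=.050: [ 0.5393 -0.1262]
19.1 [ 0.5358 -0.0356  0.1851] [-0.2  0.5  0.2]
(array([ 0.1001,  0.0031, -0.0003]), array([-0.0006,  0.0001,  0.0043]))
```

View pics/last_wrist.png

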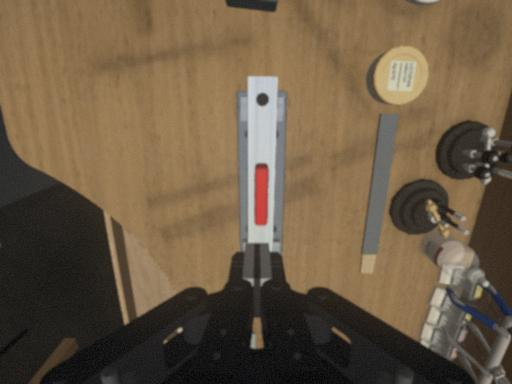

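The bar is still in place along the rest (dot a at 262,99; grip at 261,195). Now pressing on the middle.

Request:
jog_arm(
  rows=[
    [0.03,0.003,0,0,0,0.004,0],
    [0.07,0.003,0,0,0,0.004,0],
    [0.095,0.003,0,0,0,0.004,0],
    [0.102,0.003,0,0,0,0.004,0],
    [0.104,0.003,0,0,0,0.004,0],
    [0.104,0.003,0,0,0,0.004,0],
    [0.104,0.003,0,0,0,0.004,0],
  ],
)

```text
time: 19.8
tool_pos: [0.5398, -0.0359, 0.0827]
tcp_rot: [1.195, 1.216, -1.193]
wrist_force: [-0.5, -0.5, 0.1]
width: 0.003
```

```bash
python3 -c "
from h import *
print(delta((.5384,-.0352,.077),np.radians(1.2)),tool()[1]['tool_pos'])"
```

```text
(array([ 0.0057, -0.0014, -0.0007]), array([-0.0009,  0.0004, -0.0027])) [ 0.53979374 -0.03588766  0.08271632]
```

Request:
jog_arm(
  rows=[
    [0.002,-0.0015,-0.0005,0,0,-0.003,0],
    [0.004,-0.0015,-0.0005,0,0,-0.003,0],
    [0.006,-0.0015,-0.0005,0,0,-0.003,0],
    [0.007,-0.0015,-0.0005,0,0,-0.003,0],
    [0.007,-0.0015,-0.0005,0,0,-0.003,0],
  ],
)

```text
time: 20.3
tool_pos: [0.538, -0.0354, 0.0755]
tcp_rot: [1.194, 1.219, -1.195]
wrist_force: [-0.4, -0.3, -0.4]
width: -0.006
```

Request:
jog_arm(
  rows=[
    [0.0005,0,0,0,0,0,0],
    [0.001,0,0,0,0,0,0],
    [0.0015,0,0,0,0,0,0],
    [0.0015,0,0,0,0,0,0],
  ],
)

```text
time: 20.7
tool_pos: [0.5384, -0.0354, 0.0748]
tcp_rot: [1.194, 1.218, -1.195]
wrist_force: [-1.4, -0.1, 5.4]
width: 0.001
```

Request:
jog_arm(
  rows=[
    [0.0005,0,0,0,0,0,0],
    [0.001,0,0,0,0,0,0],
    [0.0015,0,0,0,0,0,0],
    [0.0015,0,0,0,0,0,0],
  ],
)

```text
time: 21.1
tool_pos: [0.5386, -0.0354, 0.0737]
tcp_rot: [1.194, 1.218, -1.195]
wrist_force: [-1.6, -0.5, 5.0]
width: 0.001
```

Request:
jog_arm(
  rows=[
    [0.0005,0,0,0,0,0,0],
    [0.001,0,0,0,0,0,0],
    [0.0015,0,0,0,0,0,0],
    [0.0015,0,0,0,0,0,0],
  ],
)

```text
time: 21.5
tool_pos: [0.5387, -0.0354, 0.0726]
tcp_rot: [1.194, 1.218, -1.194]
wrist_force: [-2.2, 0.4, 5.8]
width: 0.001
```

Request:
jog_arm(
  rows=[
    [0.0005,0,0,0,0,0,0],
    [0.001,0,0,0,0,0,0],
    [0.0015,0,0,0,0,0,0],
    [0.0015,0,0,0,0,0,0],
  ],
)

```text
time: 21.9
tool_pos: [0.5388, -0.0354, 0.0715]
tcp_rot: [1.194, 1.218, -1.194]
wrist_force: [-1.3, -0.2, 6.2]
width: 0.003
```

The plug is sliding down at about 6 N push; continuing to the pads (expected stall at z≈0.0708).

Request:
jog_arm(
  rows=[
    [0.0005,0,0,0,0,0,0],
    [0.001,0,0,0,0,0,0],
    [0.0015,0,0,0,0,0,0],
    [0.0015,0,0,0,0,0,0],
  ],
)

```text
time: 22.3
tool_pos: [0.5387, -0.0354, 0.0707]
tcp_rot: [1.194, 1.219, -1.195]
wrist_force: [-3.2, 1.0, 8.0]
width: 0.003
```

Request:
jog_arm(
  rows=[
    [0.0005,0,0,0,0,0,0],
    [0.001,0,0,0,0,0,0],
    [0.0015,0,0,0,0,0,0],
    [0.0015,0,0,0,0,0,0],
  ],
)

```text
time: 22.7
tool_pos: [0.5387, -0.0354, 0.0707]
tcp_rot: [1.194, 1.219, -1.195]
wrist_force: [-3.9, 0.9, 12.2]
width: -0.001
```

Request:
jog_arm(
  rows=[
    [0.0005,0,0,0,0,0,0],
    [0.001,0,0,0,0,0,0],
    [0.0015,0,0,0,0,0,0],
    [0.0015,0,0,0,0,0,0],
  ],
)

```text
time: 23.1
tool_pos: [0.5386, -0.0354, 0.0707]
tcp_rot: [1.193, 1.219, -1.195]
wrist_force: [-5.4, -0.1, 13.2]
width: 0.002
```

Request:
jog_arm(
  rows=[
    [0.001,0,0,0,0,0,0],
    [0.002,0,0,0,0,0,0],
    [0.0025,0,0,0,0,0,0],
    [0.0025,0,0,0,0,0,0],
  ],
)

```text
time: 23.5
tool_pos: [0.5388, -0.0353, 0.0706]
tcp_rot: [1.193, 1.22, -1.195]
wrist_force: [-8.8, 0.5, 19.7]
width: 0.004
```

Request:
jog_arm(
  rows=[
    [-0.01,0,0,0,0,0,0],
    [-0.05,0,0,0,0,0,0],
    [-0.08,0,-0.05,0,0,0,0],
    [-0.06,-0.002,-0.09,0,0,0,0],
    [-0.015,-0.002,-0.09,0,0,0,0],
    [0.012,-0.002,-0.09,0,0,0,0],
    [0.016,-0.002,-0.09,0,0,0,0],
    [0.016,-0.002,-0.09,0,0,0,0],
    [0.016,-0.002,-0.09,0,0,0,0],
  ],
)

```text
time: 24.4
tool_pos: [0.5363, 0.0544, 0.056]
tcp_rot: [1.195, 1.218, -1.194]
wrist_force: [0.5, -0.5, 0.5]
width: 0.004
```

Stalled firmly at z 0.0706 (20 N). Now re-test the rocking: left end.

Request:
jog_arm(
  rows=[
    [0.002,0,0,0,0,0,0],
    [0.004,0,0,0,0,0,0],
    [0.006,0,0,0,0,0,0],
    [0.007,0,0,0,0,0,0],
    [0.0075,0,0,0,0,0,0],
    [0.0075,0,0,0,0,0,0],
  ],
)

```text
time: 25.0
tool_pos: [0.5362, 0.0543, 0.0483]
tcp_rot: [1.195, 1.218, -1.194]
wrist_force: [0.3, -0.7, -0.2]
width: 0.001
```

Request:
jog_arm(
  rows=[
    [0.0005,0,0,0,0,0,0],
    [0.001,0,0,0,0,0,0],
    [0.001,0,0,0,0,0,0],
  ],
)

```text
time: 25.3
tool_pos: [0.5361, 0.0544, 0.0472]
tcp_rot: [1.195, 1.218, -1.194]
wrist_force: [0.3, 0.7, -0.5]
width: -0.004
```

Request:
jog_arm(
  rows=[
    [0.0005,0,0,0,0,0,0],
    [0.001,0,0,0,0,0,0],
    [0.0015,0,0,0,0,0,0],
    [0.0015,0,0,0,0,0,0],
  ],
)

```text
time: 25.7
tool_pos: [0.5362, 0.0544, 0.0466]
tcp_rot: [1.194, 1.218, -1.194]
wrist_force: [-2.4, 0.3, 6.8]
width: 0.0
```

Request:
jog_arm(
  rows=[
    [0.0005,0,0,0,0,0,0],
    [0.001,0,0,0,0,0,0],
    [0.0015,0,0,0,0,0,0],
    [0.0015,0,0,0,0,0,0],
  ],
)

```text
time: 26.1
tool_pos: [0.5362, 0.0544, 0.0465]
tcp_rot: [1.194, 1.218, -1.195]
wrist_force: [-5.8, -0.9, 12.0]
width: -0.001
```

```bash
python3 d.py
```

```text
b side [261.7 292.6] at z=.050: [ 0.5395 -0.1279]
26.25 [0.5362 0.0544 0.0465] [-4.7 -0.5 12.8]
```

Left end now meets resistance at once (0.0466) and the right end stays down (row 292.6). Same test at the right.

Request:
jog_arm(
  rows=[
    [-0.01,0,0,0,0,0,0],
    [-0.04,0,0,0,0,0,0],
    [-0.065,0.001,0.02,0,0,0,0],
    [-0.065,0.001,0.07,0,0,0,0],
    [-0.065,0.001,0.12,0,0,0,0],
    [-0.065,0.001,0.17,0,0,0,0],
    [-0.065,0.001,0.18,0,0,0,0],
    [-0.065,0.001,0.18,0,0,0,0],
    [-0.04,0.001,0.18,0,0,0,0],
    [-0.02,0.001,0.18,0,0,0,0],
    [-0.008,0.001,0.18,0,0,0,0],
    [-0.008,0.001,0.18,0,0,0,0],
    [-0.008,0.001,0.18,0,0,0,0],
  ],
)

```text
time: 27.55
tool_pos: [0.541, -0.1246, 0.0547]
tcp_rot: [1.193, 1.219, -1.194]
wrist_force: [0.4, -0.6, 0.0]
width: -0.001
```

```bash
python3 -c "
from h import *
print(delta((.540,-.1255,.0485),np.radians(1.2)),tool()[1]['tool_pos'])"
```

```text
(array([ 0.0063, -0.0011,  0.0009]), array([ 0.0003,  0.0001, -0.    ])) [ 0.54103292 -0.12459853  0.05474999]
```

Request:
jog_arm(
  rows=[
    [0.002,-0.001,0.001,0,0,0,0],
    [0.004,-0.001,0.001,0,0,0,0],
    [0.006,-0.001,0.001,0,0,0,0],
    [0.0065,-0.001,0.001,0,0,0,0],
    [0.0065,-0.001,0.001,0,0,0,0],
  ],
)

```text
time: 28.05
tool_pos: [0.54, -0.1257, 0.0483]
tcp_rot: [1.194, 1.219, -1.194]
wrist_force: [-1.0, -1.3, -0.5]
width: -0.005
```

Request:
jog_arm(
  rows=[
    [0.0005,0,0,0,0,0,0],
    [0.001,0,0,0,0,0,0],
    [0.001,0,0,0,0,0,0],
  ],
)

```text
time: 28.35
tool_pos: [0.5399, -0.1257, 0.0472]
tcp_rot: [1.194, 1.219, -1.194]
wrist_force: [-0.0, 0.1, 0.8]
width: 0.003
```

Request:
jog_arm(
  rows=[
    [0.0005,0,0,0,0,0,0],
    [0.001,0,0,0,0,0,0],
    [0.0015,0,0,0,0,0,0],
    [0.0015,0,0,0,0,0,0],
  ],
)

```text
time: 28.75
tool_pos: [0.54, -0.1258, 0.0466]
tcp_rot: [1.194, 1.219, -1.194]
wrist_force: [-2.6, 0.8, 6.8]
width: -0.001
```

Request:
jog_arm(
  rows=[
    [0.0005,0,0,0,0,0,0],
    [0.001,0,0,0,0,0,0],
    [0.0015,0,0,0,0,0,0],
    [0.0015,0,0,0,0,0,0],
  ],
)

```text
time: 29.15
tool_pos: [0.5401, -0.1258, 0.0466]
tcp_rot: [1.193, 1.219, -1.194]
wrist_force: [-4.5, 0.9, 11.8]
width: -0.0
```

Request:
jog_arm(
  rows=[
    [-0.01,0,0,0,0,0,0],
    [-0.05,0,0,0,0,0,0],
    [-0.1,0,-0.04,0,0,0,0],
    [-0.15,0,-0.09,0,0,0,0],
    [-0.2,0,-0.14,0,0,0,40],
    [-0.2,0,-0.14,0,0,0,40],
    [-0.2,0,-0.14,0,0,0,40],
    [-0.2,0,-0.14,0,0,0,40],
  ],
)

```text
time: 29.95
tool_pos: [0.5383, 0.015, 0.2484]
tcp_rot: [1.193, 1.217, -1.19]
wrist_force: [-0.8, -0.2, -0.4]
width: 0.401
```

```bash
python3 d.py; python3 -c "
from h import *
a=cv2.imread('pics/last_scene.png')[90:270,130:370];b=cv2.imread('pics/last_wrist.png')
cv2.imwrite('pics/fin.png',np.hstack([cv2.resize(a,(400,300),interpolation=2),cv2.resize(b,(400,300),interpolation=3)]))"
```

```text
a side [260.01 217.37] at z=.050: [0.5361 0.0512]
a wrist [258.98 142.16] at z=.050: [0.5373 0.0555]
a [0.5367 0.0549 0.0457] ['side', 'wrist']
b side [261.71 292.61] at z=.050: [ 0.5395 -0.128 ]
b wrist [258.38 269.62] at z=.050: [ 0.5406 -0.1223]
b [ 0.5401 -0.1253  0.0455] ['side', 'wrist']
30.1 [0.5362 0.0133 0.2445] [ 0.3 -0.3 -0.5]
```

View pics/fin.png

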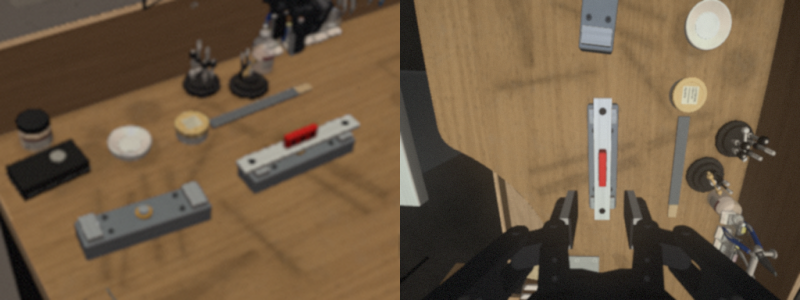

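The bar lies flat: both dots are at z≈0.0455, down from 0.050, and b stays at row 292.6 whether end a is pressed or not. The other items look undisturbed, so I'm handing in.

```bash
python3 -c "
from h import *
print(finish_job())"
```

```text
the job is handed in; nothing more can be done
None
```

The right-hand rest had the proud plug. It is now level with its pads, and the straightedge lies flat across it without rocking. I handed the job in at about 30 s, with the arm clear of everything.

- **Finding it:** I set the straightedge down on the right rest and let go. Pressing the left end, then the right, tipped each about 4–5 mm down to z ≈ 0.0467. With the left end pressed, the right end rose about 4 mm. With the right end pressed, I did not see the other end, because the gripper hid it; its tipping is judged from the press height alone.
- **Pressing it level:** I pressed the grip top slowly. The plug slid down at about 6 N on the wrist, then stopped on the pads at z ≈ 0.0707. That matches the pad height found at the ends. It stayed there up to about 20 N.
- **Last checks:**
  - Both ends met firm resistance at z ≈ 0.0466.
  - The right end did not move when the left was pressed.
  - Both dots measured about 0.0455 by camera, within 0.2 mm of each other. That is about 1 mm below the touch reading, within the 2 mm calibration.
  - In the final pictures the other things looked undisturbed; the two needle files were almost out of view there.

**Close to the limit:** while setting the straightedge down, the push on the plug briefly reached about 7.4–7.9 N, just under the 8 N limit. The height did not change then, so the plug does not seem to have moved before the test.

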